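# Kick the rolling pin out from under its cover and tilt it out of the box

### The arm

A 6-joint arm with a two-finger parallel gripper is mounted at the origin on the work surface. World frame = base frame: x ahead of the robot, y to its left, z up, the work surface at z = 0. Lengths are in mm, angles in rad, forces in N, time in s.
With the tool pointing down it reaches from about 300 to 775 mm from the base axis. Payload 14.6 kg.
Tool frame: the origin (TCP) lies midway between the tips of the shut fingers; the grasp point (between the pads) lies 19 mm behind it; z points along the fingers, y is the line along which they close (so a half turn about z gives the same grasp; the last joint's range is limited). The gripper opens to 94 mm and grips with 3 to 60 N. Pads are 16 mm wide; open, the fingers measure 119 mm over their backs; the gripper's body (75 mm by 177 mm) begins 78 mm behind the grasp point.
Start: joints at [1.178, 0.3, 1.521, -0, 1.321, -0.067], TCP at [176.034, 521.058, 205.446] pointing down, gripper open.
Joint ranges: [-3.03, 3.03], [-0.79, 2.21], [0.23, 2.52], [-1.04, 4.18], [0, 3.07], [-2.55, 2.55]. Speed limits (rad/s): [2.22, 2.22, 2.57, 3.14, 3.14, 3.14].

### API

Orientations are given as [roll, pitch, yaw] about the fixed x, y, z axes, in that order (R = Rz(yaw) Ry(pitch) Rx(roll)).
In Python, from cell import manip gives the robot as it stands.
- The arm moves only by the shell command python3 -m creep 'ROWS' [OPENING] [FORCE]. ROWS is text: rows parted by semicolons, each of 6 numbers parted by spaces: the shift along the tool's x, y, z normalised to -1 to 1, where 1 is 4 cm, then the turn, a rotation vector about the tool's x, y, z normalised to -1 to 1, where 1 is pi rad. In form: dx dy dz ax ay az; .... A call has 1 to 20 rows; each row shifts and turns the commanded pose from where the row before left it, along the tool's axes as they then stand; what a row does not reach is not made up. A row lasts 1/8 s, in which the tool goes at most 62.5 mm and 10.7 degrees, less where a joint would pass 70% of its speed; a pose out of reach is approached as far as the arm can. A call with a number of a shift or a turn outside -1 to 1 is refused whole. A call with a gripper value outside its range is refused whole. OPENING is the closure, from 0 (fully open) to 1 (shut), set as the call begins (- or left out, the last holds). The fingers move at their own pace and stop on an object; FORCE is the grip in N (left out, the last holds). Time passes only in rows, so rows that do not move let the fingers close. It gives the time, the measured TCP pose, the force, the opening and the grip force at its end, in the units of the state.
- manip.read_state(): the state, without advancing time (a new reading comes with each control period).
- manip.camera(name): name is "side" or "top" or "wrist"; returns a dict with "color" (480x640x3 uint8, red, green, blue), "range_z" (480x640 float32, mm along the optical axis (not along the pixel's ray), 0 where there is no reading), "camera_matrix" (3x3 intrinsics, pixels), "k1" (the pictures are not rectified: a ray, as slopes to the right and down, at radius r is drawn at 1 + k1 r^2 times it, then the intrinsics apply), "T" (4x4, takes a point from camera to world coordinates). Camera axes: x right, y down, z forward; pixel columns grow to the right and rows downward; lengths in mm; the calibration is good to about 2 mm. A picture is of the moment at which its call begins.
- manip.sign_off(): hands the job in; it is judged then, once.
The state is a dict: "clock": time; "joints": joint angles; "qd": joint speeds; "effort": joint torques, N m; "eef_pos": TCP position; "eef_rot": TCP orientation; "wrist_force": force on the tool from outside, world axes, zero at the start; "moment": the same for the moment, N m; "finger_gap": finger opening in mm; "finger_force": force on a finger pad.
Only numpy, scipy, OpenCV 4.12 (cv2) and the standard library are available. Lean on these libraries where they do the work, as an engineer would, in place of code of your own. Each camera call takes 0.05 s, during which the arm holds its last target. There are 200 camera calls.

### The job

Swing the sprung T-handle lever on the rolling-pin box all the way to its stop, so that it kicks the pin out from under the clear cover, and let the lever come fully back. Then take the pin by its front handle, tilt it out through the short opening, and finish while still holding it: up in the gripper, about level, still, and at least 10 cm above the top of the box. Leave the things on the tray as they are.

Things in the scene. Friction and masses are not known exactly. Their poses are not given: they have to be found in the camera images.
- pinbox: Long wooden box fixed to the counter, 512 x 122 mm, walls 66 mm high, walls and floor 6 mm thick. Origin: centre of its underside; x along it towards its open end (the robot's left, +y), z up. Inside, two V strips (x -150 to +75 mm, up to z = 23 mm, |y| below 23 mm) carry the pin on the centre line, axis at z = 30 mm. Plates on the side walls at x = -180 mm, up to z = 108 mm, hold the lever.
- opening (a point): Middle of the opening in the box's top, at box x = 155, y = 0, z = 66 mm; axes as the box. The opening runs from the cover's edge (box x = 60 mm) to the inside of the end wall (x = 250 mm): 190 mm, shorter than the pin, and 110 mm wide.
- cover_edge (a point): Middle of the edge of the clear plastic cover at the opening, on its underside: box x = 60, y = 0, z = 66 mm; axes as the box. The cover is fixed, 4 mm thick (top at z = 70 mm), and closes the box from x = -145 to +60 mm; behind it, round the lever, the top is open again.
- kicker (a joint): Kick-out lever (rad): 0 at rest, 1.33 at its stop. Axle across the box at box x = -180, z = 95 mm; 95 mm above it is a cross bar on a 12 mm rod, below it an arm reaches 77 mm down into the box. At rest the bar leans 38 deg to box +x; pushed to -x it swings to 38 deg the other way, and the foot below pushes the pin's back end to +x. A light spring (1 to 3 N at the bar) returns it.
- kicker_bar (a point): Centre of the lever's black cross bar (22 mm thick, 64 mm long across the box): at rest at box x = -121, z = 170 mm; at the stop at box x = -239, z = 170 mm; 190 mm high in between.
- pin: Wooden rolling pin, about 0.13 kg, 260 mm long: barrel 36 mm thick, 160 mm long, and at each end a handle 20 mm thick, 50 mm long. Origin at its centre, x along its axis to the front. It lies along the box, its front end 4 to 16 mm behind the cover's edge; a full slow swing of the lever brings the front end to about box x = 135 mm, 75 mm out in the opening. It slides, and can roll about its axis.
- pin_front (a point): Centre of the end face of the pin's front handle (towards the opening).
- pin_back (a point): Centre of the end face of the pin's back handle (towards the lever).
- tray: Shallow dark silicone tray beyond the box, 190 x 380 mm, 18 mm high, fixed; origin at the centre of its underside.
- dabba: Round steel dabba with lid, 92 mm across, 74 mm high, on the tray; leave alone. Origin: centre of its underside.
- tub: Clear plastic tub with white snap lid, 94 x 94 x 55 mm, on the tray; leave alone. Origin: centre of its underside.
- bowl: White ceramic bowl, 94 mm across, 45 mm high, on the tray; leave alone. Origin: centre of its underside.
- spoon: Flat dark wooden spoon, 265 mm long, 10 mm thick, on the tray; leave alone. Origin: on its underside near the middle, x towards its blade.

How it is judged:
By the outcome, as a careful person would: the job done as asked, in the order asked, and still so for the second after the job is handed in, while the arm keeps its last pose, push and grip.
It also fails if it takes over 61 s, if anything falls off the work surface, if the arm or the gripper's body presses on something with over 40 N, if the wrist force passes 120 N, or if a joint passes its speed limit or range.

## Working session

There is one attempt and no reset: what is moved stays moved. The work goes in short steps, Python scripts to look and compute and a shell command to move; the robot and the scene stay as the last step left them, time stands still between calls to the robot, and variables do not carry over. Pictures are saved under pics/ and viewed, at most 10 in all, crops included, and the job is handed in when it is done.

```bash
mkdir -p pics; ls; cat > h.py <<'E'
import numpy as np, cv2
from cell import manip
from scipy.spatial.transform import Rotation as R
def snap(n,f):
    c=manip.camera(n); cv2.imwrite('pics/'+f+'.png',c['color'][:,:,::-1]); np.savez('pics/'+f,**{k:c[k] for k in ('color','range_z','camera_matrix','k1','T')}); return c
def ray(c,u,v):
    K=c['camera_matrix']; d=np.array([(u-K[0,2])/K[0,0],(v-K[1,2])/K[1,1]]); s=d.copy()
    for _ in range(20): s=d/(1+float(c['k1'])*(s@s))
    return np.append(s,1)
def px(c,u,v,z=None):
    r=ray(c,u,v);T=c['T']
    if z is None: t=c['range_z'][int(v),int(u)]
    else: t=(z-T[2,3])/(T[:3,:3]@r)[2]
    return T[:3,:3]@(r*t)+T[:3,3]
E
python3 - <<'E'
from h import *
for n in('top','side'): 
    c=snap(n,n+'0'); print(n,c['T'].round(2),c['camera_matrix'],c['k1'])
print(manip.read_state())
E
```

```text
pics
top [[-1.00000e-02 -9.90000e-01  1.70000e-01  4.47710e+02]
 [-1.00000e+00  1.00000e-02 -1.00000e-02 -6.12000e+00]
 [ 1.00000e-02 -1.70000e-01 -9.90000e-01  1.02132e+03]
 [ 0.00000e+00  0.00000e+00  0.00000e+00  1.00000e+00]] [[540.28045019   0.         319.36534962]
 [  0.         540.28045019 253.71528306]
 [  0.           0.           1.        ]] -0.162576692010594
side [[ 9.8000e-01 -1.3000e-01  1.7000e-01  4.8485e+02]
 [-2.1000e-01 -5.4000e-01  8.2000e-01 -6.2187e+02]
 [-2.0000e-02 -8.3000e-01 -5.5000e-01  5.1589e+02]
 [ 0.0000e+00  0.0000e+00  0.0000e+00  1.0000e+00]] [[509.84167194   0.         312.70073531]
 [  0.         509.84167194 234.09378248]
 [  0.           0.           1.        ]] 0.0077747376695871066
{'clock': 0.1, 'joints': array([ 1.17837000e+00,  3.00421117e-01,  1.52146397e+00, -1.74047399e-05,
        1.32070677e+00, -6.65921648e-02]), 'qd': array([-0.00130372, -0.00234259, -0.00193369, -0.00019213, -0.00014399,
       -0.00128415]), 'effort': array([-5.05024018e-04, -5.32645833e+01, -3.53282225e+01,  7.08885561e-02,
        2.35523534e-02, -9.07132085e-05]), 'eef_pos': array([175.97507467, 520.86087628, 204.96329059]), 'eef_rot': array([-3.14059454e+00, -4.96683193e-05,  2.81576278e+00]), 'wrist_force': array([-0.5206519 ,  0.10582247, -0.11487424]), 'moment': array([ 0.02502301, -0.01215115, -0.04307383]), 'finger_force': 0.0, 'finger_gap': 94.38241057398879}
```

View pics/top0.png

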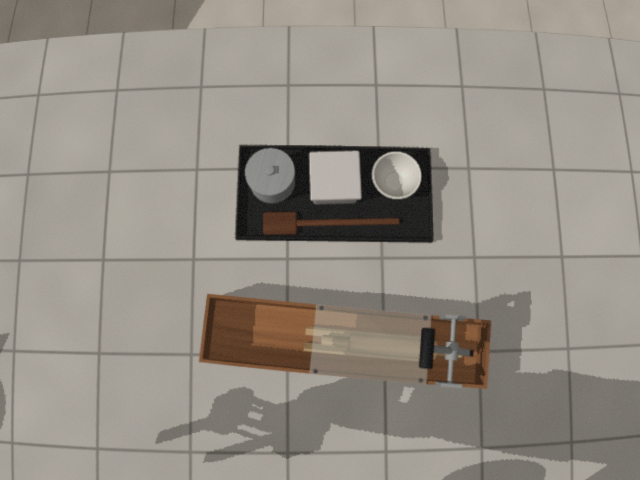

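View pics/side0.png

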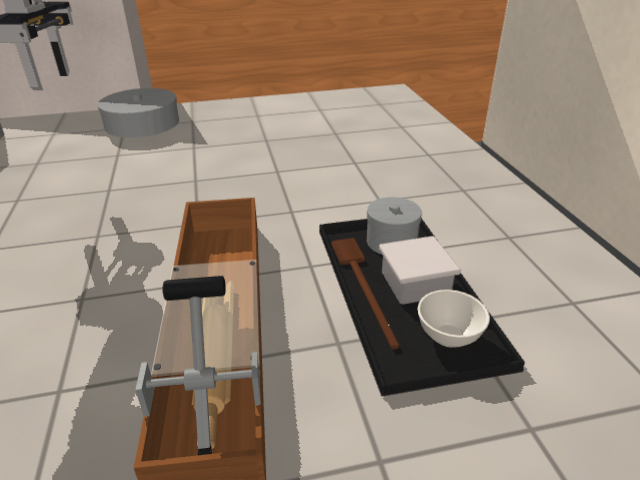

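The top view shows the box running from its open end on the left (rim corners about (208,295) and (200,361)) to its lever end on the right (about (491,321) and (487,388)). The bar is at about (427,348), and the tray is well clear of the box. I'll enlarge the box to read the corners more closely.

```bash
python3 - <<'E'
import cv2
i=cv2.imread('pics/top0.png')[285:395,190:500]
i=cv2.resize(i,None,fx=2.58,fy=2.58,interpolation=cv2.INTER_CUBIC)
cv2.imwrite('pics/crop0.png',i);print(i.shape)
E
```

```text
(284, 800, 3)
```

View pics/crop0.png

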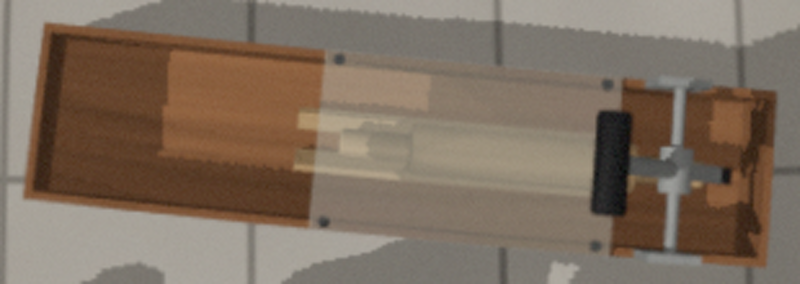

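In the crop, the rim corners are at (45,24), (25,198), (777,91) and (767,266). The bar's centre is at (611,163) and the cover edge runs from (325,52) to (310,226).

```bash
cat >> h.py <<'E'
def Bpose():
    d=np.load('pics/box.npz'); return d['o'],d['yaw']
def w2b(p):
    o,a=Bpose(); return R.from_euler('z',-a).apply(np.array(p)-o)
def b2w(p):
    o,a=Bpose(); return R.from_euler('z',float(a)).apply(np.array(p,float))+o
E
python3 - <<'E'
from h import *
c=dict(np.load('pics/top0.npz'))
f=lambda x,y,z=None: px(c,190+(x+.5)/2.58-.5,285+(y+.5)/2.58-.5,z)
P=np.array([f(45,24,66),f(25,198,66),f(777,91,66),f(767,266,66)])
print(P.round(1), [round(np.linalg.norm(P[i]-P[j]),1) for i,j in((0,1),(2,3),(0,2),(1,3))])
o=P.mean(0); d=(P[0]+P[1]-P[2]-P[3]); a=np.arctan2(d[1],d[0]); o[2]=0
np.savez('pics/box.npz',o=o,yaw=a); print('o',o,'yaw',a)
print('bar',w2b(f(611,163,180)),w2b(f(611,163)))
print('cover',w2b(f(325,52,70)),w2b(f(310,226,70)))
print('front',w2b(f(340,140,30)))
for p in((-121,0,170),(-239,0,170),(-180,0,190),(135,0,30),(155,0,66)): print(p,b2w(p).round(1))
E
```

```text
[[ 541.5  186.2   66. ]
 [ 422.4  198.    66. ]
 [ 489.8 -321.4   66. ]
 [ 369.7 -309.2   66. ]] [np.float64(119.7), np.float64(120.7), np.float64(510.3), np.float64(509.9)]
o [455.85355205 -61.59034615   0.        ] yaw 1.4681581807364947
bar [-117.77249205    0.37281233  180.        ] [-117.87004483    0.36521028  179.52315283]
cover [ 60.78715569 -59.11281608  70.        ] [59.75717663 58.71330609 70.        ]
front [44.65158216 -1.22626145 30.        ]
(-121, 0, 170) [ 443.5 -182.   170. ]
(-239, 0, 170) [ 431.4 -299.3  170. ]
(-180, 0, 190) [ 437.4 -240.6  190. ]
(135, 0, 30) [469.7  72.7  30. ]
(155, 0, 66) [471.7  92.6  66. ]
```

```bash
python3 -m creep '0 0 -.1 0 0 .043;0 0 -.1 0 0 .043;0 0 -.1 0 0 .043;0 0 -.1 0 0 .043;0 0 -.1 0 0 .043;0 0 -.1 0 0 .043;0 0 -.1 0 0 .043;0 0 -.1 0 0 .043;0 0 -.1 0 0 .043;0 0 -.1 0 0 .042' 1 10
python3 -m creep '-.8 .42 0 0 0 0;-.8 .42 0 0 0 0;-.8 .42 0 0 0 0;-.8 .42 0 0 0 0;-.8 .42 0 0 0 0;-.8 .42 0 0 0 0;-.8 .42 0 0 0 0;-.8 .42 0 0 0 0;-.8 .42 0 0 0 0;-.8 .42 0 0 0 0;-.8 .42 0 0 0 0;-.8 .42 0 0 0 0;-.8 .42 0 0 0 0;-.8 .42 0 0 0 0;-.8 .42 0 0 0 0;-.8 .42 0 0 0 0;-.8 .42 0 0 0 0;-.8 .42 0 0 0 0;-.8 .42 0 0 0 0;0 0 0 0 0 0'
cat > st.py <<'E'
from h import *
s=manip.read_state(); print('t',s['clock'],'box',w2b(s['eef_pos']).round(1),'rpy',np.array(s['eef_rot']).round(3),'F',np.round(s['wrist_force'],1),'gap',round(s['finger_gap'],1),s['finger_force'],'q',s['joints'].round(2))
E
python3 st.py
```

```text
clock: 1.35
eef_pos: [176.0, 520.9, 245.2]
eef_rot: [-3.141, 0.001, 1.464]
wrist_force: [-0.2, 0.2, -0.5]
finger_gap: 0.5
finger_force: 0.0
clock: 3.85
eef_pos: [431.3, -117.9, 244.8]
eef_rot: [-3.14, -0.0, 1.466]
wrist_force: [-0.2, -0.4, -0.2]
finger_gap: 0.4
finger_force: 0.0
t 3.85 box [-58.6  18.6 244.8] rpy [-3.14  -0.     1.466] F [-0.2 -0.4 -0.2] gap 0.4 0.0 q [-0.35  0.04  1.74 -0.    1.37 -0.24]
```

```bash
python3 -m creep '-.2 .115 .53 0 0 0;-.2 .115 .53 0 0 0;-.2 .115 .53 0 0 0;-.2 .115 .53 0 0 0;0 0 0 0 0 0;-.12 0 0 0 0 0;-.12 0 0 0 0 0;-.12 0 0 0 0 0;-.12 0 0 0 0 0;-.12 0 0 0 0 0;-.12 0 0 0 0 0;-.12 0 0 0 0 0;-.12 0 0 0 0 0;-.12 0 0 0 0 0;-.12 0 0 0 0 0'
python3 st.py
python3 - <<'E'
from h import *
snap('side','side1')
E
```

```text
clock: 5.72
eef_pos: [442.4, -196.3, 162.6]
eef_rot: [3.138, -0.002, 1.469]
wrist_force: [1.9, 8.8, 6.2]
finger_gap: 0.3
finger_force: 4.5
t 5.725 box [-135.4   -0.4  162.6] rpy [ 3.138e+00 -2.000e-03  1.469e+00] F [1.9 8.8 6.2] gap 0.3 4.504811838269234 q [-0.5   0.19  1.76  0.    1.19 -0.4 ]
```

View pics/side1.png

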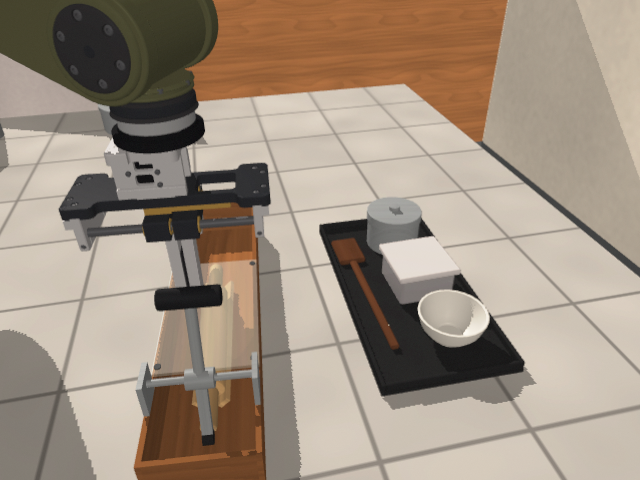

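The bar at (188,297) has swung partway and the fingers are behind it. The lever's foot at (207,437) is pushing the pin along, so I'll carry on slowly.

```bash
python3 -m creep '-.12 0 0 0 0 0;-.12 0 0 0 0 0;-.12 0 0 0 0 0;-.12 0 0 0 0 0;-.12 0 0 0 0 0;-.12 0 0 0 0 0;-.12 0 0 0 0 0;-.12 0 0 0 0 0;-.12 0 0 0 0 0;-.12 0 0 0 0 0;-.12 0 0 0 0 0;-.12 0 0 0 0 0;-.12 0 0 0 0 0;-.12 0 0 0 0 0'; python3 st.py
python3 -m creep '-.1 0 0 0 0 0;-.05 0 0 0 0 0;0 0 0 0 0 0'; python3 st.py
```

```text
clock: 7.52
eef_pos: [434.4, -265.1, 160.7]
eef_rot: [3.142, 0.0, 1.468]
wrist_force: [0.2, 3.8, 0.0]
finger_gap: 0.2
finger_force: 1.6
t 7.525 box [-204.7    0.5  160.7] rpy [3.142 0.    1.468] F [0.2 3.8 0. ] gap 0.2 1.6489778249524534 q [-0.62  0.25  1.69 -0.    1.2  -0.52]
clock: 7.9
eef_pos: [433.8, -271.0, 160.7]
eef_rot: [3.141, 0.0, 1.468]
wrist_force: [0.6, 3.2, 1.0]
finger_gap: 0.5
finger_force: 1.4
t 7.9 box [-210.5    0.5  160.7] rpy [3.141 0.    1.468] F [0.6 3.2 1. ] gap 0.5 1.3661949930974515 q [-0.63  0.26  1.68 -0.    1.2  -0.53]
```

```bash
python3 -m creep '-.08 0 0 0 0 0;-.05 0 0 0 0 0;-.05 0 0 0 0 0;0 0 0 0 0 0'; python3 st.py
```

```text
clock: 8.4
eef_pos: [433.2, -276.7, 160.4]
eef_rot: [-3.141, -0.003, 1.468]
wrist_force: [2.2, 13.2, 0.9]
finger_gap: 0.8
finger_force: 5.6
t 8.4 box [-216.3    0.5  160.4] rpy [-3.141e+00 -3.000e-03  1.468e+00] F [ 2.2 13.2  0.9] gap 0.8 5.613039303570986 q [-0.64  0.26  1.68  0.    1.2  -0.54]
```

```bash
python3 -m creep '-.04 0 0 0 0 0;0 0 0 0 0 0'; python3 st.py
python3 - <<'E'
from h import *
snap('top','top2')
E
```

```text
clock: 8.65
eef_pos: [433.0, -277.6, 160.4]
eef_rot: [-3.141, -0.004, 1.469]
wrist_force: [1.4, 18.2, 2.7]
finger_gap: 0.2
finger_force: 8.0
t 8.65 box [-217.3    0.6  160.4] rpy [-3.141 -0.004  1.469] F [ 1.4 18.2  2.7] gap 0.2 7.9510703310370445 q [-0.64  0.27  1.67  0.    1.2  -0.54]
```

View pics/top2.png

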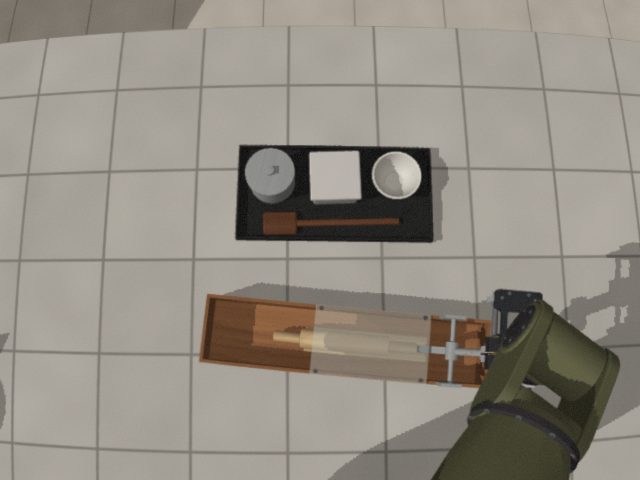

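The pin's front end now shows at about (274,337), well out in the opening, and the force rise says the lever is at its stop. Next I'll let the lever back gently, move clear and measure the pin.

```bash
python3 -m creep '.2 0 0 0 0 0;.3 0 0 0 0 0;.3 0 0 0 0 0;.3 0 0 0 0 0;.3 0 0 0 0 0;.3 0 0 0 0 0;.3 0 0 0 0 0;.3 0 0 0 0 0;.3 0 0 0 0 0;.3 0 0 0 0 0;.3 0 0 0 0 0;.3 0 0 0 0 0;.3 0 -.5 0 0 0;.3 0 -.5 0 0 0'
python3 -m creep '.8 0 -.2 0 0 0;.8 0 -.2 0 0 0;.8 0 0 0 0 0;.8 0 0 0 0 0;.8 0 0 0 0 0;.8 0 0 0 0 0;0 0 0 0 0 0' .4 10
python3 st.py
python3 - <<'E'
from h import *
snap('top','top3'); snap('wrist','wrist3')
i=cv2.imread('pics/top3.png')[285:395,190:500]
j=cv2.resize(i,None,fx=2.58,fy=2.58,interpolation=cv2.INTER_CUBIC)
w=cv2.resize(cv2.imread('pics/wrist3.png'),(416,312))
o=np.zeros((600,800,3),np.uint8);o[:284]=j;o[286:598,:416]=w;cv2.imwrite('pics/m3.png',o)
E
```

```text
clock: 10.45
eef_pos: [449.7, -115.6, 201.2]
eef_rot: [-3.141, 0.0, 1.468]
wrist_force: [-0.6, -0.4, 0.0]
finger_gap: 0.2
finger_force: 0.0
clock: 11.32
eef_pos: [469.3, 76.2, 216.6]
eef_rot: [-3.142, 0.0, 1.47]
wrist_force: [-0.6, 0.6, -0.4]
finger_gap: 56.1
finger_force: 0.0
t 11.325 box [138.5   0.8 216.6] rpy [-3.142  0.     1.47 ] F [-0.6  0.6 -0.4] gap 56.1 0.0 q [0.08 0.12 1.71 0.   1.31 0.18]
```

View pics/m3.png

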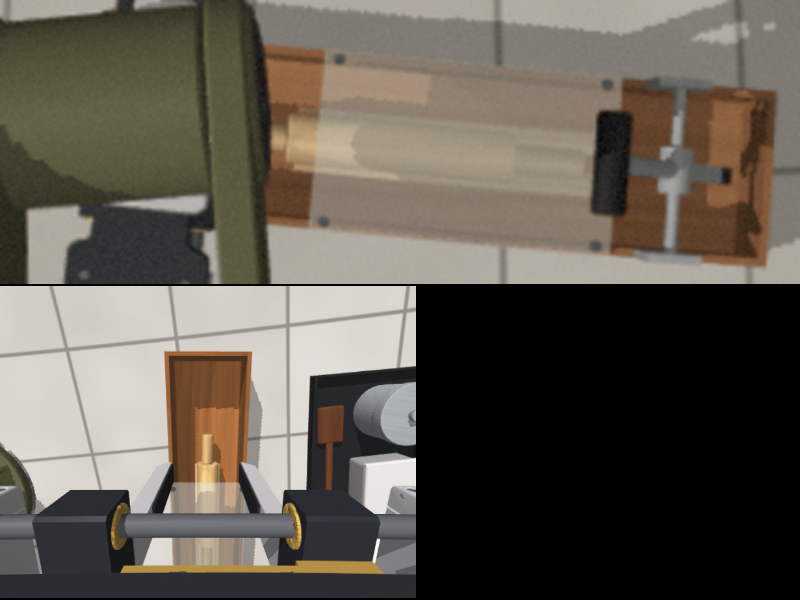

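The lever is back at rest, with its bar at crop (611,163) as before. In the wrist view the pin's front end is at montage (208,434), which is wrist pixel (320,228), and its shoulder is at about (320,272). I'll also use top2, where the end is at (274,337).

```bash
python3 - <<'E'
from h import *
c=dict(np.load('pics/wrist3.npz')); t=dict(np.load('pics/top2.npz'))
print('front wrist',w2b(px(c,320,228,40)), w2b(px(c,320,232)),'shoulder',w2b(px(c,320,272,40)),w2b(px(c,320,255)))
print('front top2',w2b(px(t,274,337,32)),'barrel',w2b(px(t,299,339,30)), 'back', w2b(px(t,418,350,30)))
E
```

```text
front wrist [135.42713532  -2.4002107   40.        ] [130.67720774  -2.4343734   38.19140716] shoulder [86.0578659  -2.57890412 40.        ] [105.35873356  -2.5143164   39.46527844]
front top2 [130.9168961    3.53243983  32.        ] barrel [85.36592249  2.7147977  30.        ] back [-133.00266385    3.14492264   30.        ]
```

```bash
python3 -m creep '-.35 0 .45 0 0 0;-.36 0 .45 0 0 0;0 0 .45 0 0 0;0 0 .45 0 0 0;0 0 .45 0 0 0;0 0 .45 0 0 0;0 0 .45 0 0 0;0 0 .45 0 0 0;0 0 .45 0 0 0;0 0 .45 0 0 0;0 0 .2 0 0 0;0 0 .2 0 0 0;0 0 .2 0 0 0;0 0 0 0 0 0'; python3 st.py
```

```text
clock: 13.18
eef_pos: [466.3, 46.3, 12.3]
eef_rot: [-3.141, 0.0, 1.468]
wrist_force: [-0.3, -0.4, -0.6]
finger_gap: 56.4
finger_force: 0.0
t 13.175 box [108.4   0.6  12.3] rpy [-3.141  0.     1.468] F [-0.3 -0.4 -0.6] gap 56.4 0.0 q [ 0.02  0.39  1.91 -0.    0.84  0.12]
```

```bash
python3 -m creep '0 0 0 0 0 0;0 0 0 0 0 0;0 0 0 0 0 0;0 0 0 0 0 0;0 0 0 0 0 0;0 0 0 0 0 0' 1 45; python3 st.py
```

```text
clock: 13.92
eef_pos: [467.4, 46.4, 13.2]
eef_rot: [3.139, -0.0, 1.468]
wrist_force: [6.1, 1.4, 4.6]
finger_gap: 19.0
finger_force: 45.0
t 13.925 box [108.6  -0.4  13.2] rpy [ 3.139 -0.     1.468] F [6.1 1.4 4.6] gap 19.0 45.03891170024872 q [ 0.02  0.39  1.91 -0.    0.84  0.12]
```

```bash
python3 -m creep '.2 .03 0 0 0 0;.2 0 0 0 0 0;.2 0 0 0 0 0;.2 0 0 0 0 0;.2 0 0 0 0 0;.2 0 0 0 0 0;.2 0 0 0 0 0;.2 0 0 0 0 0;.2 0 0 0 0 0;.2 0 0 0 0 0;.2 0 0 0 0 0;.2 0 0 0 0 0;.2 0 0 0 0 0;0 0 0 0 0 0'; python3 st.py
python3 - <<'E'
from h import *
snap('top','top4')
E
```

```text
clock: 15.68
eef_pos: [478.4, 150.3, 12.6]
eef_rot: [3.142, -0.0, 1.469]
wrist_force: [0.7, 1.8, -1.2]
finger_gap: 18.9
finger_force: 45.0
t 15.675 box [213.1  -0.7  12.6] rpy [ 3.142 -0.     1.469] F [ 0.7  1.8 -1.2] gap 18.9 44.985195994377136 q [0.23 0.45 1.82 0.   0.87 0.33]
```

View pics/top4.png

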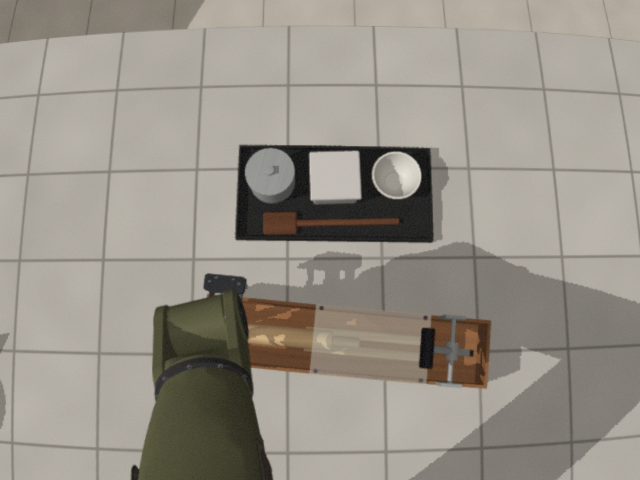

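The back end shows through the cover at about (358,343), so the pin has followed the gripper to around box x -22..238. Next I'll tilt the front up about the back end.

```bash
python3 -m creep '.003 0 -.11 0 .006 0;.003 0 -.11 0 .006 0;.003 0 -.11 0 .006 0;.003 0 -.11 0 .006 0;.003 0 -.11 0 .006 0;.003 0 -.11 0 .006 0;.003 0 -.11 0 .006 0;.003 0 -.11 0 .006 0;.003 0 -.11 0 .006 0;.003 0 -.11 0 .006 0;0 0 0 0 0 0' - 50; python3 st.py
python3 - <<'E'
from h import *
snap('side','side5')
E
```

```text
clock: 17.1
eef_pos: [478.2, 146.9, 56.8]
eef_rot: [3.141, -0.189, 1.468]
wrist_force: [0.6, 0.0, -2.1]
finger_gap: 18.9
finger_force: 50.0
t 17.1 box [209.7  -0.9  56.8] rpy [ 3.141 -0.189  1.468] F [ 0.6  0.  -2.1] gap 18.9 49.98405575752258 q [0.13 0.35 1.86 0.23 0.91 0.09]
```

View pics/side5.png

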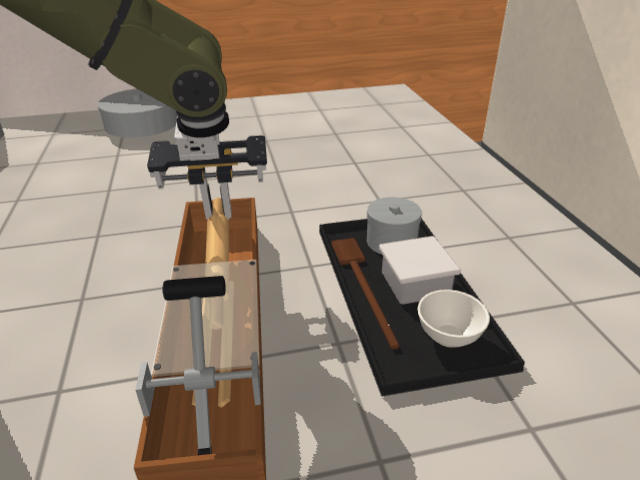

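The pin is held by its front handle near (218,205), tilted front-up, and the barrel still clears the cover. The force is just the pin's weight, so I'll continue.

```bash
python3 -m creep '.092 0 -.072 0 .0056 0;.092 0 -.072 0 .0056 0;.092 0 -.072 0 .0056 0;.092 0 -.072 0 .0056 0;.092 0 -.072 0 .0056 0;0 0 0 0 0 0'; python3 st.py
python3 -m creep '.15 0 0 0 0 0;.15 0 0 0 0 0;.15 0 0 0 0 0;.15 0 0 0 0 0;.15 0 0 0 0 0;0 0 0 0 0 0'; python3 st.py
```

```text
clock: 17.9
eef_pos: [479.7, 161.8, 74.9]
eef_rot: [3.141, -0.277, 1.468]
wrist_force: [-1.2, -0.3, -1.9]
finger_gap: 18.8
finger_force: 50.0
t 17.9 box [224.7  -0.9  74.9] rpy [ 3.141 -0.277  1.468] F [-1.2 -0.3 -1.9] gap 18.8 49.98415946960449 q [0.11 0.32 1.85 0.34 0.93 0.01]
clock: 18.65
eef_pos: [482.6, 191.0, 82.9]
eef_rot: [3.141, -0.277, 1.469]
wrist_force: [0.1, -0.9, -2.0]
finger_gap: 18.7
finger_force: 50.0
t 18.65 box [253.9  -0.7  82.9] rpy [ 3.141 -0.277  1.469] F [ 0.1 -0.9 -2. ] gap 18.7 49.98431146144867 q [0.17 0.33 1.82 0.33 0.94 0.08]
```

```bash
python3 -m creep '.15 0 0 0 0 0;.15 0 0 0 0 0;.15 0 0 0 0 0;.15 0 0 0 0 0;.15 0 0 0 0 0;.15 0 0 0 0 0;.15 0 0 0 0 0;.15 0 0 0 0 0;.15 0 0 0 0 0;.15 0 0 0 0 0;.15 0 0 0 0 0;0 0 0 0 0 0'; python3 st.py
python3 - <<'E'
from h import *
snap('top','top6')
E
```

```text
clock: 20.15
eef_pos: [489.1, 254.1, 101.0]
eef_rot: [3.141, -0.277, 1.469]
wrist_force: [0.4, -0.4, -1.8]
finger_gap: 19.0
finger_force: 50.0
t 20.15 box [317.4  -0.7 101. ] rpy [ 3.141 -0.277  1.469] F [ 0.4 -0.4 -1.8] gap 19.0 49.98423457145691 q [0.29 0.35 1.74 0.31 0.96 0.22]
```

View pics/top6.png

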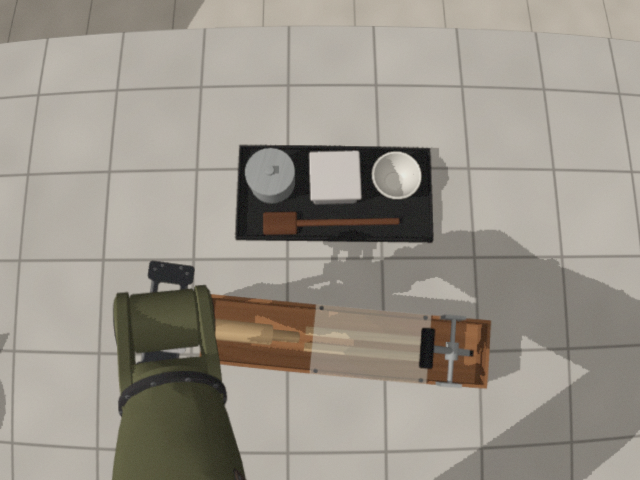

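The back end at (300,337) is clear of the cover edge (column about 314), so I'll lift straight up and level the pin.

```bash
python3 -m creep '.05 0 -.19 0 0 0;.109 0 -.385 0 0 0;.109 0 -.385 0 0 0;.109 0 -.385 0 0 0;.109 0 -.385 0 0 0;.109 0 -.385 0 0 0;.109 0 -.385 0 0 0;.109 0 -.385 0 0 0;.109 0 -.385 0 0 0;.109 0 -.385 0 0 0;.109 0 -.385 0 0 0;.109 0 -.385 0 0 0;.109 0 -.385 0 0 0;.109 0 -.385 0 0 0;.109 0 -.385 0 0 0;.05 0 -.19 0 0 0;0 0 0 0 0 0'
python3 -m creep '0 0 0 0 -.004 0;0 0 0 0 -.008 0;0 0 0 0 -.008 0;0 0 0 0 -.008 0;0 0 0 0 -.008 0;0 0 0 0 -.008 0;0 0 0 0 -.008 0;0 0 0 0 -.008 0;0 0 0 0 -.008 0;0 0 0 0 -.008 0;0 0 0 0 -.008 0;0 0 0 0 -.004 0;0 0 0 0 0 0;0 0 0 0 0 0;0 0 0 0 0 0;0 0 0 0 0 0'; python3 st.py
python3 - <<'E'
from h import *
snap('side','side7');snap('top','top7')
o=np.hstack([cv2.resize(cv2.imread(f'pics/{n}7.png'),(400,300)) for n in('side','top')]); cv2.imwrite('pics/m7.png',o)
E
```

```text
clock: 22.32
eef_pos: [489.1, 253.3, 341.0]
eef_rot: [3.141, -0.277, 1.468]
wrist_force: [0.1, -0.7, -1.7]
finger_gap: 18.6
finger_force: 50.0
clock: 24.32
eef_pos: [489.0, 253.2, 340.7]
eef_rot: [3.142, -0.0, 1.468]
wrist_force: [-0.8, 0.1, -1.8]
finger_gap: 18.9
finger_force: 50.0
t 24.325 box [316.5  -0.8 340.7] rpy [ 3.142 -0.     1.468] F [-0.8  0.1 -1.8] gap 18.9 49.98454034328461 q [0.41 0.24 1.29 0.   1.61 0.51]
```

View pics/m7.png

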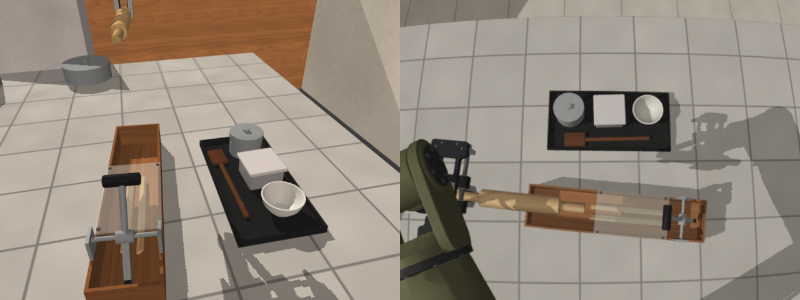

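The pin is up in the gripper, the lever is at rest and the tray is as it was. I'll check the tilt with the depth reading along the barrel.

```bash
python3 - <<'E'
from h import *
c=dict(np.load('pics/top7.npz'))
for u,v in((140,319),(180,324),(235,329),(275,334)):
    q=[w2b(px(c,u,v+k)) for k in range(-8,9)]; print(u,max(q,key=lambda p:p[2]).round(1))
E
```

```text
140 [268.9   3.7 374.7]
180 [219.5  -0.4 374.1]
235 [152.7  -2.5 372.2]
275 [105.5  -6.4 362.6]
```

The barrel is level to within about 1.5°.

```bash
python3 -c "
from cell import manip
print(manip.sign_off())"
```

```text
the job is handed in; nothing more can be done
None
```

The job is handed in (result not shown): the lever was swung to its stop and came fully back, and the pin is held by its front handle, level to about 1.5° and roughly 27 cm above the box walls, with the tray untouched.

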